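# Turn a wash pan's handle in on the fittings-store stand

## Task

On the aluminium wash stand, the handle of the round pan with the orange grip lies across the long dark pan, which therefore cannot be lifted out. Swing that handle inward, clear of the other pans, until its end is over the yellow disc in the middle of the stand. Keep the pan standing in its ring, and leave the blue-handled pan and the long pan where they are.

Things in the scene. Friction and masses are not known exactly. Their poses are not given: they have to be found in the camera images.
- orange_pan: Deep round steel pan, ORANGE handle, loose, 0.5-1 kg, 120 mm across, 95 high, in the left or right back ring of the stand. Origin: centre of underside; z up, +x along the handle: a level bar 22 mm wide, 14 thick, its mid-height 85 mm above the origin; orange grip 90 to 185 mm from the axis, white dot at 175. Starts pointing to the robot's side, end above the long pan; needs 45-75 deg of turn.
- blue_pan: The same pan with a BLUE handle grip, in the other back ring, its handle pointing away from the robot. Same origin and axes. Leave it alone.
- long_pan: Low dark oblong pan with pipe couplings in it, 120 mm (x) by 420 (y) and 36 high, 472 over the wire handles at its ends; loose on the stand in front of both round pans. Origin: centre of underside; z up, y along its length. Its rim is 42 mm below the underside of the orange handle. Leave it alone.
- disc (a point): Centre of a flat yellow disc, 64 mm across, on the stand's top, midway between the round pans and behind the long pan, 175 mm from the centre of either ring. z up. The stand is a fixed aluminium plate, 360 by 500 mm, 12 mm thick; its two rings are 6 mm high and 128 mm inside, so a pan turns in them about its own axis with 4 mm of play, against friction only.
Things that resemble listed ones, but are neither listed nor needed, are in the scene too. What is shaped like the orange_pan but green is not meant.

How it is judged:
By the outcome, as a careful person would: the job done as asked, in the order asked, and still so for the second after the job is handed in, with the robot touching nothing.
It also fails if it takes over 32 s, if anything falls off the work surface, if the arm or the gripper's body presses on something with over 40 N, if the wrist force passes 120 N, or if a joint passes its speed limit or range.

## Robot

A 6-joint arm with a two-finger parallel gripper is mounted at the origin on the work surface. World frame = base frame: x ahead of the robot, y to its left, z up, the work surface at z = 0. Lengths are in m, angles in rad, forces in N, time in s.
With the tool pointing down it reaches from about 0.325 to 0.75 m from the base axis. Payload 7.6 kg.
Tool frame: the origin (TCP) lies on the front face of the gripper's body, between the roots of the fingers; the fingertips stand 73 mm ahead of it and the grasp point (between the pads) lies 54 mm ahead of it; z points along the fingers, y is the direction in which the jaws open and shut (so a half turn about z gives the same grasp; the last joint's range is limited). The gripper opens to 85 mm and grips with 20 to 120 N. Pads are 22 mm wide; open, the fingers measure 114 mm over their backs; the gripper's body (76 mm by 85 mm) begins 54 mm behind the grasp point. The pads swing forward as they close: fully open they stand 13 mm farther back than shut.
Start: joints at [-1.305, 0.052, 1.401, -0, 1.689, -0.07], TCP at [0.173, -0.496, 0.304] pointing down, gripper open.
Joint ranges: [-2.9, 2.9], [-0.91, 2.17], [0.12, 2.37], [-1.06, 4.2], [0.26, 2.73], [-2.93, 2.93]. Speed limits (rad/s): [2.57, 2.57, 3.01, 3.14, 3.14, 3.14].

## Interface

Orientations are given as a unit quaternion [x, y, z, w].
In Python, from bench import * gives the robot as it stands. The module is installed in compiled form; this text tells all that it offers.
- The arm moves only by the tool servo_tool, never from a script. Its argument "commands" is a list of rows, each a list of 6 numbers: the shift along the tool's x, y, z as a fraction of full scale, then the turn, a rotation vector about the tool's x, y, z as a fraction of full scale. A call has 1 to 10 rows; each row is the pose to reach, as a shift and turn from the pose commanded when the call began, along the tool's axes at that moment; what a row does not reach only later rows make up. Full scale, the value 1, is 0.75 m for a shift and 1.5 rad for a turn. A row lasts 1/10 s, in which the tool goes at most 50 mm and 8.59 degrees, less where a joint would pass 70% of its speed; a pose out of reach is approached as far as the arm can. A call with a number of a shift or a turn outside -1 to 1 is refused whole. A call with a gripper value outside its range is refused whole. "claw" is the closure in counts, from 0 (fully open) to 255 (shut), set as the call begins (left out, the last holds). The fingers move at their own pace and stop on an object; "force" is the grip in N (left out, the last holds). Time passes only in rows, so rows that repeat a pose let the fingers close. It gives the time, the measured TCP pose, the force and the opening at its end, in the units of the state.
- state(): the state, without advancing time (a new reading comes with each control period).
- get_image(name): name is "scene" or "side" or "wrist"; returns the picture (400x640x3 uint8, red, green, blue); there is no depth.
- camera_info(name): a dict with "fov_y" (degrees; the focal length in pixels is half the picture's height over the tangent of half this angle, whatever the lens; pixels are square), "cx", "cy" (the principal point, pixels), "R" (3x3) and "t" (3): a world point X has camera coordinates R X + t. Camera axes: x right, y down, z forward; pixel columns grow to the right and rows downward; lengths in m; the calibration is good to about 2 mm. A picture is of the moment at which its call begins: read the wrist's pose just before it. camera_info takes no time and is no camera call; for the wrist camera it gives the pose at the moment of the call.
- close_job(): hands the job in, once; it reports no verdict.
Trained networks look in the newest picture that a camera, given by its name, has taken for a name from the list of things; names that differ only in an ending like _2 or _b are one class to them, and where a whole thing is asked for, a point or a joint stands for the part that bears it (a point fixed in the world has none). Each returns a list of dicts, best first, with "p" (0 to 1); they miss things now and then, are a little off and sometimes report something else, mostly with a low value. They report only what shows in the picture. A call takes as long as a camera call. They do not tell look-alikes from the thing itself.
- silhouettes(camera, label): "region" (400x640 bool, what is visible of it) and "box" ([left, top, right, bottom] as shares, 0 to 1, of the picture: columns of its width, rows of its height, round what is visible of it).
- place_of(camera, label): "at" ([column, row] as shares, 0 to 1, of the picture: columns of its width, rows of its height: a listed point, or the origin of a listed thing).
The state is a dict: "clock": time; "q": joint angles; "joint_velocities": joint speeds; "tau": joint torques, N m; "position": TCP position; "ee_rot": TCP orientation; "contact_force": force on the tool from outside, world axes, zero at the start; "ft_torque": the same for the moment, N m; "gripper_width": finger opening in m.
Only numpy, scipy, OpenCV 4.12 (cv2) and the standard library are available. Lean on these libraries where they do the work, as an engineer would, in place of code of your own. Each camera call takes 0.05 s, during which the arm holds its last target.

## Working session

There is one attempt and no reset: what is moved stays moved. The work goes in short steps, Python scripts to look and compute and a tool call to move; the robot and the scene stay as the last step left them, time stands still between calls to the robot, and variables do not carry over. Pictures are saved under pics/ and viewed, and the job is handed in when it is done.

Besides the shell and the picture viewer there is one more tool, called after ">>>" as a command line: name --pt "numbers of a row" for each row, then --argument value for the rest. servo_tool: Moves the arm, as the interface text tells. Shift numbers are shares of 0.75 m and turn numbers shares of 1.5 rad, none past 1 either way. Its arguments: {"type":"object","properties":{"commands":{"type":"array","items":{"type":"array","items":{"type":"number","minimum":-1,"maximum":1}}},"claw":{"type":"number"},"force":{"type":"number"}},"required":["commands"]}

```bash
mkdir -p pics; cat > h.py <<'E'
from bench import *
import numpy as np, cv2
def save(im,n): cv2.imwrite('pics/'+n,cv2.cvtColor(im,cv2.COLOR_RGB2BGR))
def proj(ci,X):
    f=200/np.tan(np.radians(ci['fov_y'])/2); c=np.array(ci['R'])@np.array(X)+np.array(ci['t'])
    return np.array([ci['cx']+f*c[0]/c[2],ci['cy']+f*c[1]/c[2]])
def ray(ci,px):
    f=200/np.tan(np.radians(ci['fov_y'])/2);R=np.array(ci['R']);t=np.array(ci['t'])
    d=R.T@np.array([(px[0]-ci['cx'])/f,(px[1]-ci['cy'])/f,1]); return -R.T@t,d/np.linalg.norm(d)
def tri(rs):
    A=np.zeros((3,3));b=np.zeros(3)
    for o,d in rs:
        P=np.eye(3)-np.outer(d,d);A+=P;b+=P@o
    X=np.linalg.solve(A,b); return X,[np.linalg.norm((np.eye(3)-np.outer(d,d))@(X-o)) for o,d in rs]
def atz(r,z): return r[0]+r[1]*(z-r[0][2])/r[1][2]
E
python3 - <<'E'
from h import *
print(state())
for c in ['scene','side','wrist']:
    save(get_image(c),c+'0.png'); print(c,camera_info(c))
    for l in ['orange_pan','blue_pan','long_pan','disc']:
        if c!='wrist': print(l,[(round(d['p'],2),np.round(np.array(d['at'])*[640,400],1)) for d in place_of(c,l)])
print(state()['clock'])
E
```

```text
{'clock': 0.0, 'q': array([-1.30530956e+00,  5.28371254e-02,  1.40173409e+00,  1.03731775e-05,
        1.68860465e+00, -7.03215741e-02]), 'joint_velocities': array([-4.41010379e-04,  3.19658449e-05, -1.56444610e-03,  2.10882387e-04,
       -1.29046479e-03,  7.29365876e-04]), 'tau': array([ 1.26274921e-03, -3.81670439e+01, -3.60180724e+01,  6.59391594e-05,
        6.18384904e-03, -2.25471746e-05]), 'position': array([ 0.17296762, -0.49548759,  0.30306742]), 'ee_rot': array([ 9.85936770e-01,  1.67116904e-01, -7.19979539e-05, -7.88343278e-04]), 'contact_force': array([ 0.81092132, -0.45697031, -0.27352915]), 'ft_torque': array([0.03639715, 0.03477113, 0.04686293]), 'gripper_width': 0.08548777228833737}
scene {'fov_y': 54.41606445233605, 'cx': 313.42342618739605, 'cy': 208.86999700281294, 'R': array([[ 0.32489813,  0.94569622,  0.00999322],
       [ 0.7485743 , -0.2506896 , -0.61383324],
       [-0.57799458,  0.20691394, -0.78937247]]), 't': array([-0.23475838, -0.28030268,  1.09009758])}
orange_pan [(0.9, array([381.8, 133.4])), (0.76, array([396.3, 274. ]))]
blue_pan [(0.86, array([250
[... 164 characters left out ...]
27952397202, 'R': array([[-0.96948659, -0.24504976, -0.00680889],
       [-0.1226198 ,  0.50879533, -0.85211015],
       [ 0.21227372, -0.82527446, -0.5233182 ]]), 't': array([0.47061824, 0.03013596, 0.95163803])}
orange_pan [(0.94, array([227.5, 232.1])), (0.57, array([421.8, 327.9]))]
blue_pan [(0.71, array([264.8, 165.3]))]
long_pan [(0.88, array([337.3, 199.4]))]
disc [(0.95, array([286.5, 193.2]))]
wrist {'fov_y': 60.968020593649115, 'cx': 316.5792197119624, 'cy': 198.020143869644, 'R': array([[ 0.33041151, -0.94383556, -0.0016363 ],
       [-0.90225086, -0.31636182,  0.29301637],
       [-0.27707693, -0.09533962, -0.95610602]]), 't': array([-0.52486647, -0.03922648,  0.37997964])}
0.55
```

View pics/scene0.png

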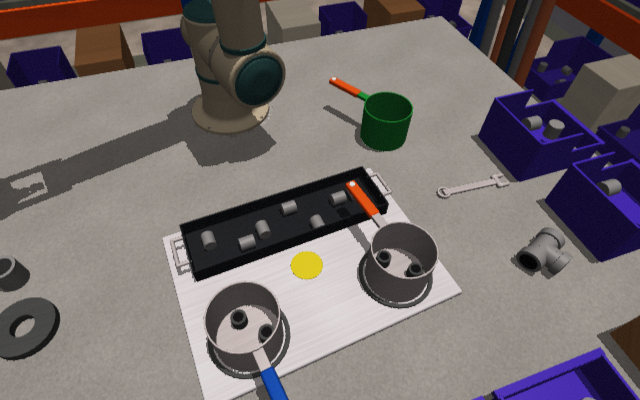

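View pics/side0.png

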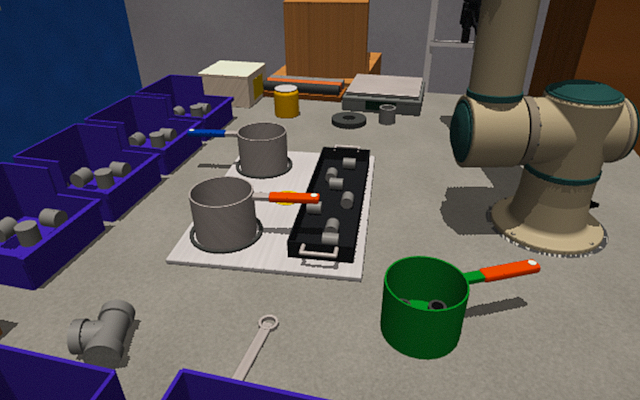

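Candidates for orange_pan: the steel pan at scene (396,274) / side (227,232), and the green pan at scene (382,133) / side (422,328). I choose the steel one, since green is excluded. Next I measure it and take a close crop.

```bash
python3 - <<'E'
from h import *
cs,cd=camera_info('scene'),camera_info('side')
def T(a,b):
    X,r=tri([ray(cs,a),ray(cd,b)]);return np.round(X,4),np.round(r,4)
print('pan',T((396.3,274),(227.5,232.1)));print('blue',T((250.6,337.3),(264.8,165.3)));print('disc',T((305.3,260.6),(286.5,193.2)));print('long',T((287.3,220.8),(337.3,199.4)))
a=cv2.imread('pics/scene0.png')[150:320,320:470];b=cv2.imread('pics/side0.png')[150:270,170:340]
a=cv2.resize(a,None,fx=2.6,fy=2.6,interpolation=2);b=cv2.resize(b,(340,240),interpolation=2)
o=np.zeros((450,740,3),np.uint8);o[:a.shape[0],:a.shape[1]]=a;o[:240,400:740]=b
cv2.imwrite('pics/crop.png',o)
for n,ro in (('scene',(320,150,470,320)),('side',(170,150,340,270))):
    im=cv2.imread('pics/%s0.png'%n);hsv=cv2.cvtColor(im,cv2.COLOR_BGR2HSV)
    m=cv2.inRange(hsv,(3,150,100),(14,255,255));mm=np.zeros_like(m);x0,y0,x1,y1=ro;mm[y0:y1,x0:x1]=m[y0:y1,x0:x1]
    p=cv2.findNonZero(mm);print(n,len(p),cv2.minAreaRect(p),cv2.boxPoints(cv2.minAreaRect(p)).tolist())
    y=cv2.inRange(hsv,(22,150,120),(35,255,255));y[:, :]*=1
    k,l,s,c=cv2.connectedComponentsWithStats(y);print([(s[i].tolist(),c[i].round(1)) for i in range(1,k) if s[i,4]>30])
E
```

```text
pan (array([0.6213, 0.2047, 0.0114]), array([0.0024, 0.0024]))
blue (array([ 0.6513, -0.0948,  0.011 ]), array([0.0028, 0.0028]))
disc (array([0.5453, 0.0446, 0.0229]), array([0.0011, 0.0011]))
long (array([0.4336, 0.0385, 0.0171]), array([0.0019, 0.0019]))
scene 385 ((361.7073669433594, 197.6341552734375), (42.79161071777344, 9.995121002197266), 51.34019470214844) [[344.4390869140625, 184.0487823486328], [352.24395751953125, 177.8048858642578], [378.97564697265625, 211.2195281982422], [371.1707763671875, 217.4634246826172]]
[([291, 252, 32, 27, 684], array([306.3, 264.9]))]
side 450 ((293.9337158203125, 197.38706970214844), (50.0362548828125, 10.107213020324707), 1.5911403894424438) [[268.784912109375, 201.74403381347656], [269.0655517578125, 191.64073181152344], [319.08251953125, 193.0301055908203], [318.8018798828125, 203.13340759277344]]
[]
```

View pics/crop.png

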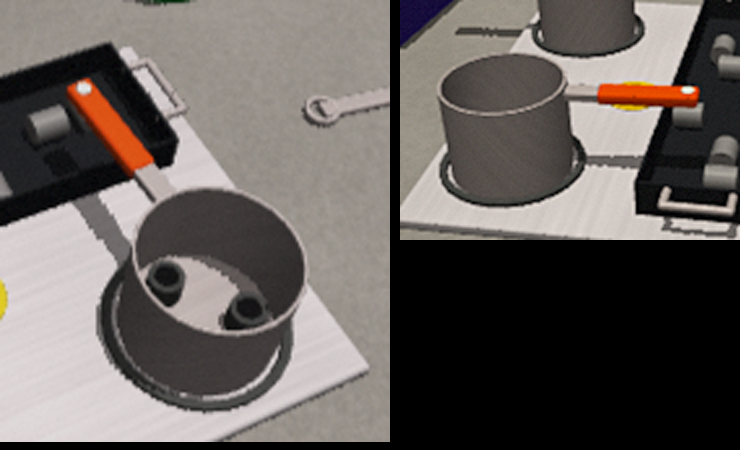

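```bash
python3 - <<'E'
from h import *
cs,cd=camera_info('scene'),camera_info('side')
def T(a,b):
    X,r=tri([ray(cs,a),ray(cd,b)]);return np.round(X,4),np.round(r,4)
print('dot',T((352,184),(314.5,195)))
print('rim c',T((404.6,250.4),(222,191.5)))
print('grip c',T((361.7,197.6),(293.9,197.4)))
print('disc',atz(ray(cs,(306.3,264.9)),.012),atz(ray(cs,(306.3,264.9)),.02), atz(ray(cd,(286.5,193.2)),.012))
# blue rim approx
print('blue rim', atz(ray(cs,(243,318)),.107))
# predicted
for X in [(.6213,.2047,.012),(.6213,.2047,.107)]: print(proj(cs,X),proj(cd,X))
E
```

```text
dot (array([0.4486, 0.1745, 0.1026]), array([0.0014, 0.0014]))
rim c (array([0.6227, 0.2024, 0.1024]), array([0.0025, 0.0025]))
grip c (array([0.4852, 0.1816, 0.0973]), array([0., 0.]))
disc [0.54806129 0.04485328 0.012     ] [0.55239977 0.04345467 0.02      ] [0.55217138 0.0276062  0.012     ]
blue rim [ 0.65753043 -0.09478544  0.107     ]
[395.31782876 273.09224042] [226.27676318 232.19846659]
[404.76881613 247.15232243] [220.62022279 190.4247678 ]
```

The crop confirms the choice: a steel pan with an orange grip, white dot at scene (352,184) / side (314,195). The handle points at about -171° and the disc is at about -115°, so the turn is about +56°. The next script works out the moves.

```bash
cat >> h.py <<'E'
from scipy.spatial.transform import Rotation as Ro
def rows(wps,s=None):
    s=s or state(); R0=Ro.from_quat(s['ee_rot']); p0=np.array(s['position'])
    for x,y,z,yaw in wps:
        a=np.radians(yaw); Rt=Ro.from_matrix(np.array([[np.cos(a),np.sin(a),0],[np.sin(a),-np.cos(a),0],[0,0,-1]]).T.T)
        d=R0.inv().apply(np.array([x,y,z])-p0)/.75; r=(R0.inv()*Rt).as_rotvec()/1.5
        print(np.round(np.r_[d,r],3).tolist())
E
python3 - <<'E'
from h import *
print(Ro.from_quat(state()['ee_rot']).as_matrix().round(3))
rows([(.45,-.1,.30,9)])
cs,cd=camera_info('scene'),camera_info('side')
print('green',tri([ray(cs,(381.8,133.4)),ray(cd,(421.8,327.9))]))
E
```

```text
[[ 0.944  0.33   0.   ]
 [ 0.33  -0.944 -0.   ]
 [-0.     0.    -1.   ]]
[0.523, -0.376, 0.005, 0.0, -0.0, 0.119]
green (array([0.23011324, 0.36065772, 0.00212496]), [np.float64(8.307046326636811e-05), np.float64(8.307046326635326e-05)])
```

>>> servo_tool --pt "0.523 -0.376 0.005 0 0 0.119" --pt "0.523 -0.376 0.005 0 0 0.119" --pt "0.523 -0.376 0.005 0 0 0.119" --pt "0.523 -0.376 0.005 0 0 0.119" --pt "0.523 -0.376 0.005 0 0 0.119" --pt "0.523 -0.376 0.005 0 0 0.119" --pt "0.523 -0.376 0.005 0 0 0.119" --pt "0.523 -0.376 0.005 0 0 0.119" --pt "0.523 -0.376 0.005 0 0 0.119" --pt "0.523 -0.376 0.005 0 0 0.119" --claw 255 --force 30

```text
clock: 1.55
position: [0.4515, -0.0975, 0.3003]
ee_rot: [0.997, 0.08, 0.0, -0.0]
contact_force: [0.3, 0.0, -0.1]
gripper_width: -0.0002
```

```bash
python3 - <<'E'
from h import *
s=state();print(s['clock'],s['position'],s['q'],s['gripper_width'])
c=np.array([.6225,.2035]);a=np.radians(-171);h=np.array([np.cos(a),np.sin(a)]);t=np.array([-np.sin(a),np.cos(a)])
P=c+.14*h-t*.055;print(P)
rows([(*P,.30,9)])
E
```

```text
1.55 [ 0.45150301 -0.09754249  0.30029342] [-2.92876455e-01 -1.27445158e-01  1.58281651e+00  3.07155471e-04
  1.68560465e+00  1.11874758e+00] -0.0001749731640820518
[0.47561974 0.23592203]
[0.102, -0.434, 0.0, -0.0, -0.0, 0.001]
```

>>> servo_tool --pt "0.102 -0.434 0 0 0 0" --pt "0.102 -0.434 0 0 0 0" --pt "0.102 -0.434 0 0 0 0" --pt "0.102 -0.434 0 0 0 0" --pt "0.102 -0.434 0 0 0 0" --pt "0.102 -0.434 0 0 0 0" --pt "0.102 -0.434 0 0 0 0" --pt "0.102 -0.434 0 0 0 0" --pt "0.102 -0.434 0 0 0 0"

```text
clock: 2.45
position: [0.4748, 0.2337, 0.2998]
ee_rot: [0.997, 0.079, -0.0, 0.0]
contact_force: [-0.2, 0.9, -0.1]
gripper_width: -0.0
```

```bash
python3 - <<'E'
from h import *
s=state();ci=camera_info('wrist');im=get_image('wrist');print(s['clock'],s['position'],s['q'])
save(im,'wrist1.png')
for X in [(.4486,.1745,.104),(.6225,.2035,.107),(.548,.045,.012),(.4756,.2359,.1)]:print(X,proj(ci,X))
hsv=cv2.cvtColor(im,cv2.COLOR_RGB2HSV)
y=cv2.inRange(hsv,(22,150,120),(35,255,255));k,l,st,c=cv2.connectedComponentsWithStats(y);print([(st[i].tolist(),c[i].round(1),atz(ray(ci,c[i]),.012)) for i in range(1,k) if st[i,4]>60])
E
```

```text
2.45 [0.47484547 0.2337495  0.29984966] [ 3.87817590e-01  6.57978065e-02  1.39460722e+00 -3.94153608e-04
  1.68184786e+00  1.79974784e+00]
(0.4486, 0.1745, 0.104) [380.78751339 229.87020272]
(0.6225, 0.2035, 0.107) [394.51758027  -8.51990109]
(0.548, 0.045, 0.012) [507.95874632 126.1976781 ]
(0.4756, 0.2359, 0.1) [313.88484755 186.86858562]
[([478, 97, 63, 62, 2991], array([509.2, 127.5]), array([0.54689989, 0.04334703, 0.012     ]))]
```

View pics/wrist1.png

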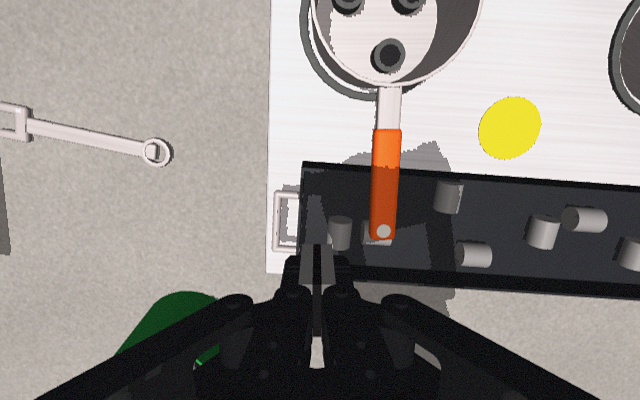

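The dot is at wrist (384,231) against a predicted (381,230), and the disc at (509,127) gives (0.547, 0.043). Both agree with the first measurement. The finger linkage is wide along the jaw axis, so I will turn the tool 90° and push with the narrow side.

```bash
python3 - <<'E'
from h import *
c=np.array([.6225,.2035]);a=np.radians(-171);h=np.array([np.cos(a),np.sin(a)]);t=np.array([-np.sin(a),np.cos(a)])
P=c+.145*h-t*.05;print(P)
rows([(*P,.26,85)])
E
```

```text
[0.47146347 0.23020142]
[-0.005, 0.003, 0.053, 0.0, 0.0, -0.884]
```

>>> servo_tool --pt "0 0.003 0.053 0 0 -0.884" --pt "0 0.003 0.053 0 0 -0.884" --pt "0 0.003 0.053 0 0 -0.884" --pt "0 0.003 0.053 0 0 -0.884" --pt "0 0.003 0.053 0 0 -0.884" --pt "0 0.003 0.053 0 0 -0.884" --pt "0 0.003 0.053 0 0 -0.884" --pt "0 0.003 0.053 0 0 -0.884" --pt "0 0.003 0.053 0 0 -0.884" --pt "0 0.003 0.053 0 0 -0.884"

```text
clock: 3.5
position: [0.4756, 0.2297, 0.2606]
ee_rot: [0.738, 0.675, 0.0, 0.0]
contact_force: [-0.2, -0.2, -0.3]
gripper_width: -0.0002
```

```bash
python3 - <<'E'
from h import *
s=state();print(s['clock'],s['position'],s['q'])
c=np.array([.6225,.2035]);a=np.radians(-171);h=np.array([np.cos(a),np.sin(a)]);t=np.array([-np.sin(a),np.cos(a)])
P=c+.145*h-t*.05
rows([(*P,.157,99)])
E
```

```text
3.5 [0.47559833 0.22973593 0.26062739] [ 3.80179920e-01  7.76695624e-02  1.46020351e+00 -2.71286927e-04
  1.60336851e+00  4.68667919e-01]
[0.0, -0.006, 0.138, 0.0, 0.0, -0.164]
```

>>> servo_tool --pt "0 -0.006 0.04 0 0 -0.08" --pt "0 -0.006 0.08 0 0 -0.164" --pt "0 -0.006 0.11 0 0 -0.164" --pt "0 -0.006 0.138 0 0 -0.164" --pt "0 -0.006 0.138 0 0 -0.164" --pt "0 -0.006 0.138 0 0 -0.164"

```text
clock: 4.1
position: [0.4711, 0.2309, 0.1575]
ee_rot: [0.65, 0.76, 0.0, 0.0]
contact_force: [-0.4, -0.3, 1.1]
gripper_width: 0.0001
```

```bash
python3 - <<'E'
from h import *
s=state();print(s['clock'],s['position'],s['q'],s['contact_force'])
a,b=get_image('scene'),get_image('side')
o=np.vstack([cv2.resize(a[120:320,240:480],None,fx=1.25,fy=1.25)[:, :300],cv2.resize(b[100:270,170:410],None,fx=1.25,fy=1.25)]);save(o,'c2.png')
c=np.array([.6225,.2035])
W=[]
for k in range(11):
    A=-171+6*k-3; 
    if k==0: A=-171
    a=np.radians(A);h=np.array([np.cos(a),np.sin(a)]);t=np.array([-np.sin(a),np.cos(a)])
    P=c+.145*h-t*(.022 if k else .03); W.append((*P,.157,A+270))
rows(W)
E
```

```text
4.1 [0.47114312 0.23092729 0.15750841] [ 3.85419858e-01  1.50454544e-01  1.59329843e+00 -1.89655947e-04
  1.39768018e+00  2.29821840e-01] [-0.38606314 -0.26971158  1.12516485]
[-0.028, -0.0, 0.002, 0.002, -0.0, -0.0]
[-0.049, -0.002, 0.002, 0.002, -0.0, -0.035]
[-0.069, -0.003, 0.002, 0.002, -0.0, -0.105]
[-0.09, -0.001, 0.002, 0.002, -0.0, -0.175]
[-0.11, 0.002, 0.002, 0.002, 0.0, -0.245]
[-0.13, 0.007, 0.002, 0.002, 0.0, -0.314]
[-0.149, 0.015, 0.002, 0.002, 0.0, -0.384]
[-0.167, 0.024, 0.002, 0.002, 0.0, -0.454]
[-0.184, 0.035, 0.002, 0.002, 0.0, -0.524]
[-0.2, 0.048, 0.002, 0.002, 0.0, -0.594]
[-0.214, 0.063, 0.002, 0.002, 0.001, -0.663]
```

View pics/c2.png

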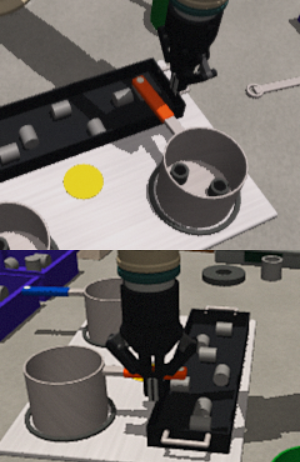

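The fingers stand beside the handle at its height, above the long pan and touching nothing. I start with a gentle push.

>>> servo_tool --pt "-0.014 0 0.002 0 0 0" --pt "-0.026 0 0.002 0 0 0" --pt "-0.035 -0.001 0.002 0 0 -0.01" --pt "-0.042 -0.001 0.002 0 0 -0.02" --pt "-0.049 -0.002 0.002 0 0 -0.035" --pt "-0.056 -0.002 0.002 0 0 -0.06" --pt "-0.063 -0.002 0.002 0 0 -0.085" --pt "-0.069 -0.003 0.002 0 0 -0.105" --pt "-0.076 -0.002 0.002 0 0 -0.13" --pt "-0.083 -0.002 0.002 0 0 -0.15"

```text
clock: 5.2
position: [0.4792, 0.1694, 0.1555]
ee_rot: [0.559, 0.829, 0.0, -0.0]
contact_force: [0.2, 1.0, -1.0]
gripper_width: -0.0002
```

```bash
python3 - <<'E'
from h import *
s=state();print(s['clock'],s['position'],s['contact_force'])
a,b=get_image('scene'),get_image('side')
o=np.vstack([cv2.resize(a[120:320,240:480],None,fx=1.25,fy=1.25)[:, :300],cv2.resize(b[100:270,170:410],None,fx=1.25,fy=1.25)]);save(o,'c3.png')
c=np.array([.6225,.2035])
W=[]
for A in [-156,-150,-144,-138,-132,-126,-121,-116]:
    a=np.radians(A);h=np.array([np.cos(a),np.sin(a)]);t=np.array([-np.sin(a),np.cos(a)])
    P=c+.145*h-t*.022; W.append((*P,.157,A+270))
rows(W)
E
```

```text
5.2 [0.4792387  0.16942687 0.15546955] [ 0.19319371  1.03236296 -0.96364054]
[-0.006, -0.0, -0.002, 0.0, 0.0, -0.024]
[-0.027, -0.001, -0.002, 0.0, 0.0, -0.093]
[-0.047, -0.001, -0.002, 0.0, 0.0, -0.163]
[-0.068, 0.002, -0.002, 0.0, 0.0, -0.233]
[-0.087, 0.008, -0.002, 0.0, 0.0, -0.303]
[-0.107, 0.015, -0.002, 0.0, 0.0, -0.373]
[-0.122, 0.022, -0.002, 0.0, 0.0, -0.431]
[-0.137, 0.031, -0.002, 0.0, 0.0, -0.489]
```

View pics/c3.png

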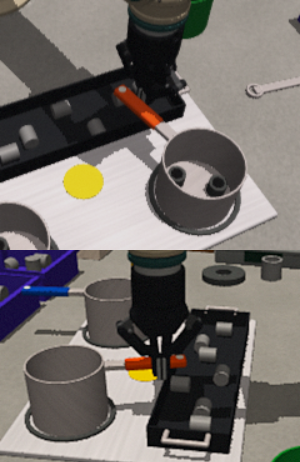

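The pan is turning in its ring at about 1 N with no tilt. I carry on to about -126°.

>>> servo_tool --pt "-0.013 0 -0.002 0 0 -0.045" --pt "-0.023 -0.001 -0.002 0 0 -0.08" --pt "-0.034 -0.001 -0.002 0 0 -0.118" --pt "-0.044 -0.001 -0.002 0 0 -0.153" --pt "-0.055 0 -0.002 0 0 -0.19" --pt "-0.065 0.002 -0.002 0 0 -0.223" --pt "-0.076 0.005 -0.002 0 0 -0.263" --pt "-0.087 0.008 -0.002 0 0 -0.303" --pt "-0.097 0.011 -0.002 0 0 -0.338" --pt "-0.107 0.015 -0.002 0 0 -0.373"

```text
clock: 6.3
position: [0.5195, 0.0993, 0.1567]
ee_rot: [0.308, 0.951, -0.0, -0.001]
contact_force: [-2.6, 0.1, 0.6]
gripper_width: -0.0001
```

```bash
python3 - <<'E'
from h import *
s=state();print(s['clock'],s['position'],s['contact_force'])
a,b=get_image('scene'),get_image('side')
save(a,'sc4.png');save(b,'sd4.png')
o=np.vstack([cv2.resize(a[120:320,240:480],None,fx=1.5,fy=1.5),cv2.resize(b[100:270,170:410],None,fx=1.5,fy=1.5)]);save(o,'c4.png')
cs,cd=camera_info('scene'),camera_info('side')
c=np.array([.6225,.2035])
for A in (-132,-129,-126,-123): 
    a=np.radians(A);X=(*(c+.175*np.array([np.cos(a),np.sin(a)])),.104);p,q=proj(cs,X),proj(cd,X);print(A,p.round(1),((p-[240,120])*1.5).round(),q.round(1),((q-[170,100])*1.5+[0,300]).round())
W=[]
for A in [-124,-122,-120,-118,-116,-114]:
    a=np.radians(A);h=np.array([np.cos(a),np.sin(a)]);t=np.array([-np.sin(a),np.cos(a)])
    P=c+.145*h-t*.022; W.append((*P,.155,A+270))
rows(W)
E
```

```text
6.3 [0.51947999 0.09927194 0.15671728] [-2.58043085  0.11741126  0.57192173]
-132 [313.4 217.3] [110. 146.] [299.5 167.8] [194. 402.]
-129 [311.6 220.9] [107. 151.] [297.1 166.2] [191. 399.]
-126 [310.  224.7] [105. 157.] [294.5 164.6] [187. 397.]
-123 [308.6 228.6] [103. 163.] [291.8 163.2] [183. 395.]
[-0.006, -0.001, 0.002, -0.0, 0.0, -0.024]
[-0.013, -0.002, 0.002, -0.0, 0.0, -0.047]
[-0.02, -0.002, 0.002, -0.0, 0.0, -0.07]
[-0.027, -0.002, 0.002, -0.0, 0.0, -0.093]
[-0.033, -0.002, 0.002, -0.0, 0.0, -0.117]
[-0.04, -0.002, 0.002, -0.0, 0.0, -0.14]
```

View pics/c4.png

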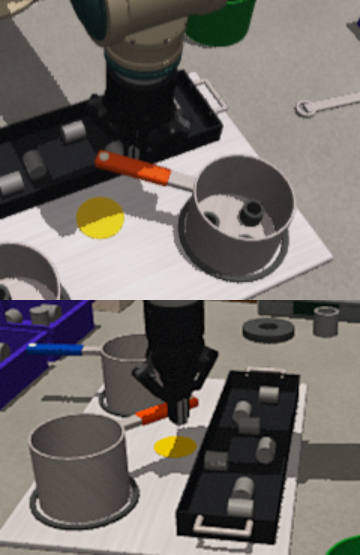

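The dot at crop (101,157) puts the handle at about -126°. About 11° remain.

>>> servo_tool --pt "-0.004 0 0.001 0 0 -0.015" --pt "-0.008 -0.001 0.001 0 0 -0.03" --pt "-0.013 -0.002 0.001 0 0 -0.047" --pt "-0.017 -0.002 0.001 0 0 -0.06" --pt "-0.021 -0.002 0.001 0 0 -0.075" --pt "-0.026 -0.002 0.001 0 0 -0.09" --pt "-0.03 -0.002 0.001 0 0 -0.105" --pt "-0.034 -0.002 0.001 0 0 -0.12" --pt "-0.036 -0.002 0.001 0 0 -0.125" --pt "-0.036 -0.002 0.001 0 0 -0.125"

```text
clock: 7.4
position: [0.5409, 0.0823, 0.1561]
ee_rot: [0.218, 0.976, 0.0, 0.0]
contact_force: [0.0, -0.0, 0.6]
gripper_width: -0.0001
```

```bash
python3 - <<'E'
from h import *
s=state();print(s['clock'],s['position'],s['contact_force'])
a,b=get_image('scene'),get_image('side')
save(a,'sc5.png');save(b,'sd5.png')
o=np.vstack([cv2.resize(a[120:320,240:480],None,fx=1.5,fy=1.5),cv2.resize(b[100:270,170:410],None,fx=1.5,fy=1.5)]);save(o,'c5.png')
cs,cd=camera_info('scene'),camera_info('side')
c=np.array([.6225,.2035])
for A in (-120,-117,-115,-112): 
    a=np.radians(A);X=(*(c+.175*np.array([np.cos(a),np.sin(a)])),.104);p,q=proj(cs,X),proj(cd,X);print(A,p.round(1),((p-[240,120])*1.5).round(),q.round(1),((q-[170,100])*1.5+[0,300]).round())
E
```

```text
7.4 [0.54093738 0.08234189 0.15613195] [ 0.00292992 -0.0171368   0.57267424]
-120 [307.5 232.6] [101. 169.] [288.9 161.9] [178. 393.]
-117 [306.6 236.7] [100. 175.] [285.9 160.6] [174. 391.]
-115 [306.2 239.6] [ 99. 179.] [283.8 159.8] [171. 390.]
-112 [305.7 243.8] [ 99. 186.] [280.6 158.7] [166. 388.]
```

View pics/c5.png

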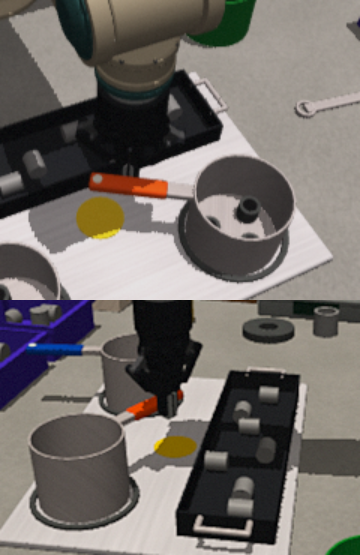

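The dot at scene (303,240) puts the handle at about -114.5°. I back off along tool +x, then raise the arm.

>>> servo_tool --pt "0.02 0 0 0 0 0" --pt "0.05 0 0 0 0 0" --pt "0.06 0 -0.03 0 0 0" --pt "0.06 0 -0.09 0 0 0" --pt "0.06 0 -0.15 0 0 0" --pt "0.06 0 -0.2 0 0 0" --pt "0.06 0 -0.25 0 0 0" --pt "0.06 0 -0.25 0 0 0"

```text
clock: 8.3
position: [0.5008, 0.1019, 0.3503]
ee_rot: [0.218, 0.976, 0.002, 0.005]
contact_force: [-0.1, -0.2, 0.2]
gripper_width: -0.0001
```

```bash
python3 - <<'E'
from h import *
s=state();print(s['clock'],s['position'],s['contact_force'])
a,b=get_image('scene'),get_image('side');ci=camera_info('wrist');w=get_image('wrist')
save(w,'w6.png');save(a,'sc6.png');save(b,'sd6.png')
o=np.vstack([cv2.resize(a[120:320,240:480],None,fx=1.5,fy=1.5),cv2.resize(b[100:270,170:410],None,fx=1.5,fy=1.5)])
o=np.hstack([o,cv2.resize(w,(440,275)) if 0 else np.vstack([cv2.resize(w,(440,275)),np.zeros((o.shape[0]-275,440,3),np.uint8)])]);save(o,'c6.png')
E
```

```text
8.3 [0.50083364 0.10185526 0.35025183] [-0.05889423 -0.23616131  0.16800293]
```

View pics/c6.png

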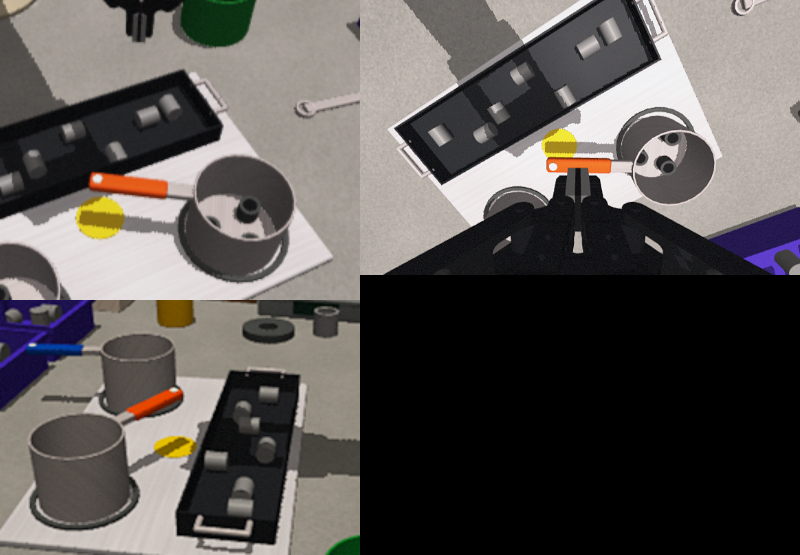

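```bash
python3 - <<'E'
from h import *
cs,cd,ci=camera_info('scene'),camera_info('side'),camera_info('wrist')
w=[ray(cs,(303.3,240.7)),ray(cd,(287.3,164))]
print('dot',tri(w),atz(ray(ci,(277.8,235.6)),.104))
print('at z', [atz(r,.104).round(4) for r in w])
hsv=cv2.cvtColor(cv2.imread('pics/w6.png'),cv2.COLOR_BGR2HSV)
y=cv2.inRange(hsv,(20,150,60),(35,255,255));p=cv2.findNonZero(y)[:,0];m,r=cv2.minEnclosingCircle(p);print('disc',m,atz(ray(ci,m),.012))
o=cv2.findNonZero(cv2.inRange(hsv,(3,150,100),(14,255,255)));print('grip',cv2.minAreaRect(o),atz(ray(ci,cv2.minAreaRect(o)[0]),.104))
for c in ['scene','side']:
    a=cv2.imread(f'pics/{c}0.png');im=get_image(c);
    for l in ['orange_pan','blue_pan','long_pan']: print(c,l,[(round(d['p'],2),np.round(np.array(d['at'])*[640,400],1)) for d in place_of(c,l)])
    b=cv2.imread(f'pics/{c}6.png') if 0 else cv2.cvtColor(im,cv2.COLOR_RGB2BGR)
    save(cv2.cvtColor(cv2.absdiff(a,b),cv2.COLOR_BGR2RGB),f'diff_{c}.png')
A=cv2.imread('pics/diff_scene.png');B=cv2.imread('pics/diff_side.png');cv2.imwrite('pics/diff.png',np.hstack([A,B])[:, :] if 0 else np.hstack([cv2.resize(A,(400,250)),cv2.resize(B,(400,250))]))
E
```

```text
dot (array([0.54240607, 0.04132082, 0.0931005 ]), [np.float64(7.717900531019201e-06), np.float64(7.717900531041842e-06)]) [0.53607488 0.04224474 0.104     ]
at z [array([0.5492, 0.0392, 0.104 ]), array([0.5353, 0.0625, 0.104 ])]
disc (289.875, 210.375) [0.54316136 0.04435334 0.012     ]
grip ((318.00213623046875, 239.89219665527344), (92.29598999023438, 21.42725372314453), 1.123302698135376) [0.55706852 0.07608937 0.104     ]
scene orange_pan [(0.87, array([392.7, 275. ])), (0.86, array([382.1, 136.6]))]
scene blue_pan [(0.78, array([248.5, 335.7]))]
scene long_pan [(0.71, array([285.5, 221. ]))]
side orange_pan [(0.71, array([420.7, 323.4])), (0.57, array([225.8, 232.9]))]
side blue_pan [(0.85, array([266. , 164.8]))]
side long_pan [(0.84, array([334.9, 197.8]))]
```

View pics/diff.png

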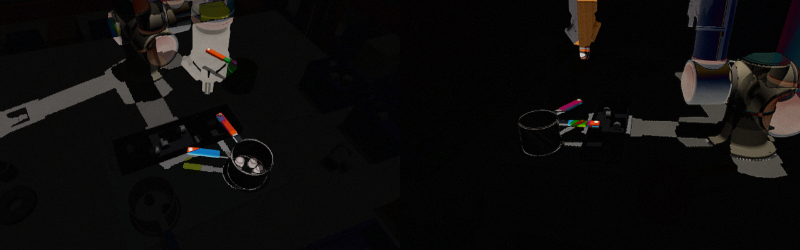

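The dot is within about 1 cm of the disc centre, but its triangulated height is 0.093 m, against 0.103 m before. I check this closely for any tilt of the pan.

```bash
python3 - <<'E'
from h import *
cs,cd,ci=camera_info('scene'),camera_info('side'),camera_info('wrist')
def dot(f,ro):
    im=cv2.imread('pics/'+f);x0,y0,x1,y1=ro;c=im[y0:y1,x0:x1].astype(int)
    w=(c[...,0]>150)&(c[...,1]>150)
    ys,xs=np.nonzero(w);return (xs.mean()+x0,ys.mean()+y0,len(xs))
a0=dot('scene0.png',(345,178,360,191));b0=dot('side0.png',(308,189,319,201));print(a0,b0,tri([ray(cs,a0[:2]),ray(cd,b0[:2])]))
a=dot('sc6.png',(299,234,310,246));b=dot('sd6.png',(283,160,291,168));print(a,b,tri([ray(cs,a[:2]),ray(cd,b[:2])]))
def crop(f,r,s): 
    im=cv2.imread('pics/'+f);return cv2.resize(im[r[1]:r[3],r[0]:r[2]],None,fx=s,fy=s,interpolation=cv2.INTER_CUBIC)
r=(170,150,300,250)
S=np.hstack([crop('side0.png',r,3),crop('sd6.png',r,3)]);r=(290,210,450,320)
Q=np.hstack([crop('scene0.png',r,2.4),crop('sc6.png',r,2.4)]);Q=Q[:, :780]; Q=np.hstack([Q,np.zeros((Q.shape[0],780-Q.shape[1],3),np.uint8)])
cv2.imwrite('pics/tilt.png',np.vstack([S,Q]))
E
```

```text
(np.float64(351.77777777777777), np.float64(183.5), 18) (np.float64(313.42105263157896), np.float64(194.57894736842104), 19) (array([0.44958035, 0.17430789, 0.10397456]), [np.float64(0.00018602903091705097), np.float64(0.0001860290309170733)])
(np.float64(304.5), np.float64(238.66666666666666), 30) (np.float64(285.5), np.float64(160.0), 4) (array([0.54534839, 0.0428758 , 0.10306652]), [np.float64(0.00016318736044640202), np.float64(0.000163187360446365)])
```

View pics/tilt.png

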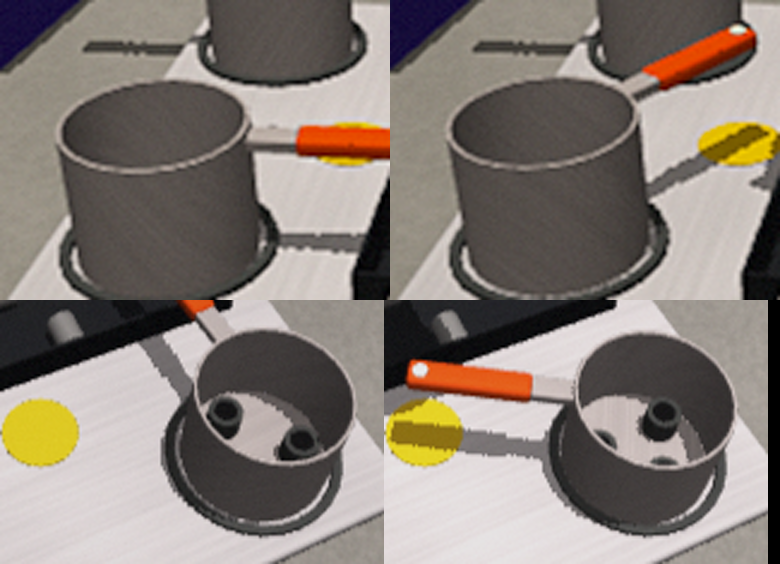

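With cleaner dot pixels, scene (304.5,238.7) and side (285.5,160.0), the dot is at (0.545, 0.043, 0.103). That is level with its starting height and about 2 mm from the disc centre. The pan is upright in its ring, so I hand in.

```bash
python3 -c "
from bench import *
print(state()['clock']);print(close_job())"
```

```text
8.85
the job is handed in; nothing more can be done
None
```

I swung the orange handle about 56° inward with the closed fingertips, backed off and raised the arm clear. I handed the job in at 8.9 s.

- **Handle:** the white dot is about 2 mm from the disc centre in plan. It is at z = 0.103 m, against 0.104 m at the start, so the handle is still level.
- **Orange pan:** it stands upright in its ring. The contact force stayed at a few newtons whenever I read it.
- **Other pans:** before/after difference pictures show no movement of the blue pan or the long pan. The networks place both within about 2.5 pixels of where they started.
- **One check disagreed:** my first rough reading of the dot gave a height of 0.093 m, which could have meant a tilted pan. I had misread the side pixel by eye. A re-measurement and close crops showed no tilt.

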